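Pack the returned dishes

TASK

Pack the five loose pieces of hire crockery on the bench, one at a time: set each dish upright in the middle of the black pad in the tray that already holds a dish of the same kind. The blue pot goes into its tray first without its lid, and only then put its loose blue lid flat and centred on it, as on the packed sample. Set everything down gently rather than dropping it, let go of it, and leave the glass tumbler standing where it is.

Things in the scene. Friction and masses are not known exactly. Their poses are not given: they have to be found in the camera images.
- square_dish_mid (a point): Loose on the bench. Square white china dish, open on top, 58 x 58 mm outside, 42 mm high, walls 5 mm and upright, about 0.14 kg. This point is the centre of the dish, half-way up (21 mm above its underside); x and y are square to its sides, z up.
- ramekin_mid (a point): Loose on the bench. Round white china ramekin, open on top, 60 mm across with upright sides (54 mm at the foot), 42 mm high, wall 4 mm, about 0.13 kg. This point is its centre, half-way up (21 mm above its underside); z up along its axis.
- copper_cup_mid (a point): Loose on the bench. Round copper-coloured metal dip cup, open on top, 64 mm across at the rim, 62 mm at 18 mm above its underside, tapering below that to a 44 mm foot; 44 mm high, wall 2 mm, about 0.09 kg. This point is its centre, half-way up (22 mm above its underside); z up along its axis.
- blue_pot_mid (a point): Loose on the bench. Round blue china pot, open on top at the start, 60 mm across with upright sides (52 mm at the foot), 44 mm high, wall 4 mm (mouth 52 mm), about 0.14 kg. This point is its centre, half-way up (22 mm above its underside); z up along its axis.
- blue_lid_mid (a point): Loose lid of the blue pot, lying right way up, 0.06 kg: a plug 36 mm across, 5 mm high; on it a disc 66 mm across, 6 mm thick; on it a round knob 20 mm across, 22 mm high (11 to 33 mm above the underside), to take it by. Point: middle of the knob, 22 mm above the underside; z up. Seated, the disc rests on the rim, the plug hangs loose in the mouth and this point is 39 mm above the pot's.
- tray_square_pad (a point): Green tray; its packed sample is a square white dish: the square dish belongs here. Tray fixed, 220 mm long (x), 130 wide (y), rim 18 mm above the bench. Point: on the tray floor (4 mm above the bench), middle of the flat black 80 mm square pad in the half nearer the robot. z up; x along the tray to the sample, whose axis is 104 mm off along +x; y across.
- tray_ramekin_pad (a point): Orange tray; its packed sample is a round white ramekin: the ramekin belongs here. Tray fixed, 220 mm long (x), 130 wide (y), rim 18 mm above the bench. Point: on the tray floor (4 mm above the bench), middle of the flat black 80 mm square pad in the half nearer the robot. z up; x along the tray to the sample, whose axis is 104 mm off along +x; y across.
- tray_copper_pad (a point): White tray; its packed sample is a copper-coloured dip cup: the copper cup belongs here. Tray fixed, 220 mm long (x), 130 wide (y), rim 18 mm above the bench. Point: on the tray floor (4 mm above the bench), middle of the flat black 80 mm square pad in the half nearer the robot. z up; x along the tray to the sample, whose axis is 104 mm off along +x; y across.
- tray_pot_pad (a point): Grey tray; its packed sample is a blue pot with its lid on (77 mm high): the blue pot and then its lid belong here. Tray fixed, 220 mm long (x), 130 wide (y), rim 18 mm above the bench. Point: on the tray floor (4 mm above the bench), middle of the flat black 80 mm square pad in the half nearer the robot. z up; x along the tray to the sample, whose axis is 104 mm off along +x; y across.
- tumbler_mid (a point): Clear glass tumbler standing on the bench between the trays, 60 mm across at the rim, 70 mm high, to be left where it stands. This point is its centre, half-way up (35 mm above its underside); z up.
Things that resemble listed ones, but are neither listed nor needed, are in the scene too. What is shaped like the part that bears ramekin_mid but yellow is not meant.

How it is judged:
On the way:
1. the blue pot stands released on the pad of its tray, without its lid (horizontal distance between blue_pot_mid and tray_pot_pad below 0.014 m and z of blue_pot_mid in the frame of tray_pot_pad between 0.018 and 0.026 m and angle between blue_pot_mid's own z axis and vertical below 0.1 rad and contact force between the fingers and blue_pot below 0.1 N and distance between blue_lid_mid and blue_pot_mid above 0.06 m), for 0.2 s.
At the end, for the whole second after the job is handed in: Square dish, ramekin, copper cup and blue pot stand upright (6 degrees) on the floor of their own trays, within 14 mm of the middle of the black pad; the blue lid lies flat on the blue pot, within 8 mm of centred; all at rest and released; the tumbler stands within 30 mm of its place (horizontal distance between square_dish_mid and tray_square_pad below 0.014 m and z of square_dish_mid in the frame of tray_square_pad between 0.017 and 0.025 m and angle between each of square_dish_mid, ramekin_mid, copper_cup_mid, blue_pot_mid, blue_lid_mid's own z axis and vertical below 0.1 rad and horizontal distance between ramekin_mid and tray_ramekin_pad below 0.014 m and z of ramekin_mid in the frame of tray_ramekin_pad between 0.017 and 0.025 m and horizontal distance between copper_cup_mid and tray_copper_pad below 0.014 m and z of copper_cup_mid in the frame of tray_copper_pad between 0.018 and 0.026 m and horizontal distance between blue_pot_mid and tray_pot_pad below 0.014 m and z of blue_pot_mid in the frame of tray_pot_pad between 0.018 and 0.026 m and horizontal distance between blue_lid_mid and blue_pot_mid below 0.008 m and z of blue_lid_mid in the frame of blue_pot_mid between 0.036 and 0.042 m and linear speed of each of square_dish, ramekin, copper_cup, blue_pot, blue_lid below 0.02 m/s and distance of tumbler_mid from where it was at the start of the episode below 0.03 m and angle between tumbler_mid's own z axis and vertical below 0.2 rad); the robot touches nothing.
It fails at once if a dish or the lid is dropped (falls free of the fingers at over 0.6 m/s) ((contact force between the fingers and square_dish below 0.05 N and linear speed of square_dish above 0.6 m/s) or (contact force between the fingers and ramekin below 0.05 N and linear speed of ramekin above 0.6 m/s) or (contact force between the fingers and copper_cup below 0.05 N and linear speed of copper_cup above 0.6 m/s) or (contact force between the fingers and blue_pot below 0.05 N and linear speed of blue_pot above 0.6 m/s) or (contact force between the fingers and blue_lid below 0.05 N and linear speed of blue_lid above 0.6 m/s)).
It fails at once if the tumbler is knocked over or shifted by more than 30 mm (angle between tumbler_mid's own z axis and vertical above 0.5 rad or distance of tumbler_mid from where it was at the start of the episode above 0.03 m).
It also fails if it takes over 122 s, if anything falls off the work surface, if the arm or the gripper's body presses on something with over 40 N, if the wrist force passes 120 N, or if a joint passes its speed limit or range.

ROBOT

A 7-joint arm with a two-finger parallel gripper is mounted at the origin on the work surface. World frame = base frame: x ahead of the robot, y to its left, z up, the work surface at z = 0. Lengths are in m, angles in rad, forces in N, time in s.
With the tool pointing down it reaches from about 0.4 to 0.85 m from the base axis. Payload 10.4 kg.
Tool frame: the origin (TCP) lies between the finger pads; the fingertips stand 11 mm ahead of it and the grasp point (between the pads) lies 8 mm behind it (tip_reach is the distance from the TCP to the fingertips, in m); z points along the fingers, y is the line along which they close (so a half turn about z gives the same grasp; the last joint's range is limited). The gripper opens to 85 mm and grips with 20 to 120 N. Pads are 22 mm wide; open, the fingers measure 114 mm over their backs; the gripper's body (76 mm by 85 mm) begins 54 mm behind the grasp point. The pads swing forward as they close: fully open they stand 13 mm farther back than shut.
Start: joints at [-1.217, 0.332, -0.065, 1.46, 0.022, 1.35, -0.088], TCP at [0.23, 0.581, 0.242] pointing down, gripper open.
Joint ranges: [-2.6, 2.6], [-0.5, 2.12], [-1.47, 1.34], [0.16, 2.42], [-1.27, 4.41], [0.06, 2.06], [-2.6, 2.6]. Speed limits (rad/s): [2.22, 2.22, 2.79, 2.79, 3.14, 3.14, 3.14].

INTERFACE

Orientations are given as a unit quaternion [x, y, z, w].
In Python, from workcell import * gives the robot as it stands.
- The arm moves only by the shell command python3 -m inch 'ROWS' [OPENING] [FORCE]. ROWS is JSON, a list of rows, each an object with "slide": the shift along the world's x, y, z in m, a list of three; "yaw": the turn about the world's z in rad. A call has 1 to 20 rows; each row is the pose to reach, as a shift and turn from the pose commanded when the call began; what a row does not reach only later rows make up. A row lasts 1/12 s, in which the tool goes at most 41.7 mm and 7.16 degrees, less where a joint would pass 70% of its speed; a pose out of reach is approached as far as the arm can. A call with a gripper value outside its range is refused whole. OPENING is the closure in counts, from 0 (fully open) to 255 (shut), set as the call begins (- or left out, the last holds). The fingers move at their own pace and stop on an object; FORCE is the grip in N (left out, the last holds). Time passes only in rows, so rows that repeat a pose let the fingers close. It gives the time, the measured TCP pose, the force, the opening and the grip force at its end, in the units of the state.
- get_obs(): the state, without advancing time (a new reading comes with each control period).
- camera(name): name is "scene" or "top"; returns a dict with "frame" (480x640x3 uint8, red, green, blue), "fx", "fy", "cx", "cy" (pixels), "extrinsics" (4x4, takes a point from world to camera coordinates). Camera axes: x right, y down, z forward; pixel columns grow to the right and rows downward; lengths in m; the calibration is good to about 2 mm. A picture is of the moment at which its call begins. There is no depth.
- hand_in(): hands the job in; it is judged then, once.
The state is a dict: "clock": time; "joint_pos": joint angles; "joint_velocities": joint speeds; "tau": joint torques, N m; "position": TCP position; "ee_rot": TCP orientation; "ft_force": force on the tool from outside, world axes, zero at the start; "torque": the same for the moment, N m; "grip_width": opening from 0.0 (shut) to 1.0 (fully open); "grasp_force": force on a finger pad.
Only numpy, scipy, OpenCV 4.12 (cv2) and the standard library are available. Lean on these libraries where they do the work, as an engineer would, in place of code of your own. Each camera call takes 0.05 s, during which the arm holds its last target. There are 200 camera calls.

## Working session

There is one attempt and no reset: what is moved stays moved. The work goes in short steps, Python scripts to look and compute and a shell command to move; the robot and the scene stay as the last step left them, time stands still between calls to the robot, and variables do not carry over. Pictures are saved under pics/ and viewed, at most 14 in all, crops included, and the job is handed in when it is done.

```bash
mkdir -p pics; ls; python3 - <<'E'
from workcell import *
import cv2,numpy as np
for n in("top","scene"):
    c=camera(n); cv2.imwrite(f"pics/{n}0.png",c["frame"][:,:,::-1]); np.savez(f"{n}0.npz",**c)
    print(n,c["fx"],c["fy"],c["cx"],c["cy"],np.round(c["extrinsics"],4).tolist())
print(get_obs())
E
```

```text
pics
top 471.19773373467274 471.19773373467274 308.60125951760125 240.05391299575993 [[0.1346, -0.9909, 0.0004, -0.0495], [-0.9672, -0.1315, -0.2175, 0.4807], [0.2156, 0.0289, -0.976, 1.045], [0.0, 0.0, 0.0, 1.0]]
scene 611.1929340116146 611.1929340116146 314.2697401716572 232.9885279907139 [[-0.8416, 0.54, 0.0093, 0.4115], [0.4016, 0.6372, -0.6578, -0.1603], [-0.3611, -0.5499, -0.7531, 1.5], [0.0, 0.0, 0.0, 1.0]]
{'clock': 0.1, 'joint_pos': array([-1.21658924,  0.33279994, -0.06471363,  1.4608535 ,  0.02162485,
        1.34993823, -0.08847685]), 'joint_velocities': array([-1.64294724e-03, -2.17651151e-03, -3.89827248e-04, -1.73105643e-03,
       -6.20609372e-04, -1.93128069e-03,  7.31510084e-05]), 'tau': array([ 3.40950910e-04, -6.26747203e+01,  4.85239585e-02, -3.92428851e+01,
        1.61839044e-02,  7.06361403e-03,  2.29517440e-05]), 'position': array([0.22985163, 0.58084196, 0.24160282]), 'ee_rot': array([ 1.87261111e-01,  9.82309957e-01, -6.46089459e-04, -8.22647220e-05]), 'ft_force': array([-0.07392373, -0.23711798,  0.18042665]), 'torque': array([-0.02252785,  0.03037947,  0.00217679]), 'grasp_force': 0.0, 'grip_width': 0.9997820018938359}
```

View pics/top0.png

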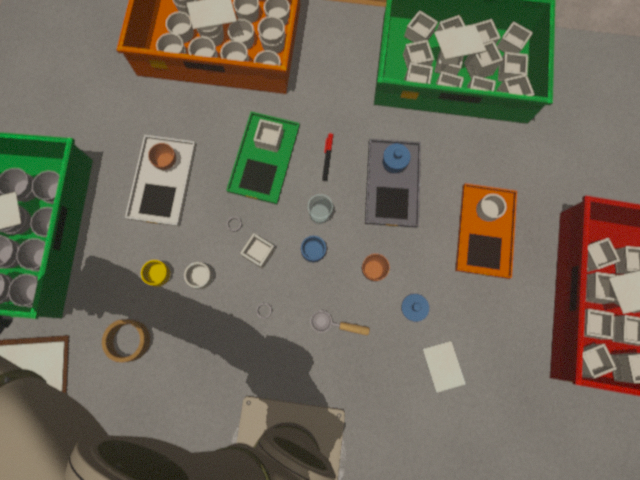

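View pics/scene0.png

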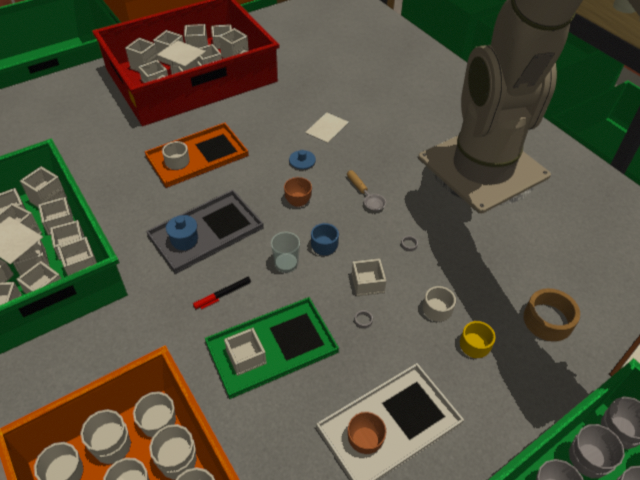

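The top view shows these candidates:

| Wanted piece | Loose at (top view px) | Not meant |
|---|---|---|
| Square dish | (257,250) | Packed sample (268,134), bin dishes |
| Ramekin | (197,274) | Yellow twin (154,272), sample (491,207), bin ones |
| Copper cup | (375,267) | Sample (162,156) |
| Blue pot | (313,248) | Lidded sample (396,157) |
| Lid | (415,307) | Lid on the sample |

- **Pads:** green (258,177), orange (485,251), white (157,201), grey (392,203).
- **Tumbler:** (320,208).

The scene view agrees: square dish (368,277), white ramekin (438,303), copper (297,192), pot (324,239), lid (302,159).

```bash
cat > h.py <<'E'
import cv2,numpy as np
def cast(c,px,z):
    E=c["extrinsics"];R,t=E[:3,:3],E[:3,3];o=-R.T@t
    d=R.T@np.array([(px[0]-c["cx"])/c["fx"],(px[1]-c["cy"])/c["fy"],1])
    return (o+d*(z-o[2])/d[2])
def blob(c,kind,px,r=45):
    """hull of the colour blob nearest px"""
    f=np.ascontiguousarray(c["frame"]);h=cv2.cvtColor(f,cv2.COLOR_RGB2HSV).astype(int);H,S,V=h[...,0],h[...,1],h[...,2]
    m={"blue":(H>95)&(H<125)&(S>90),"copper":(H<14)&(S>90)&(V>60),"white":(S<45)&(V>135),"black":(V<50)}[kind]
    w=np.zeros_like(m);x,y=map(int,px);w[y-r:y+r,x-r:x+r]=1
    m=cv2.morphologyEx((m&w).astype(np.uint8),cv2.MORPH_CLOSE,np.ones((3,3)))
    cs,_=cv2.findContours(m,cv2.RETR_EXTERNAL,cv2.CHAIN_APPROX_NONE)
    k=max((q for q in cs if cv2.contourArea(q)>60),key=lambda q:cv2.contourArea(q)-20*np.hypot(*(cv2.minEnclosingCircle(q)[0]-np.array(px))))
    k=cv2.convexHull(k);M=cv2.moments(k);return k,np.array([M["m10"]/M["m00"],M["m01"]/M["m00"]])
def load(n): return dict(np.load(n))
E
cat > m.py <<'E'
from h import *
T=load("top0.npz");S=load("scene0.npz")
L=[("square","white",(257,250),(368,277),.021),("ramekin","white",(197,274),(438,303),.021),("copper","copper",(375,267),(297,192),.022),("pot","blue",(313,248),(324,239),.022),("lid","blue",(415,307),(302,159),.012),
("Pgreen","black",(258,177),(297,337),.004),("Porange","black",(485,251),(216,148),.004),("Pwhite","black",(157,201),(414,410),.004),("Pgrey","black",(392,203),(227,221),.004)]
v=[]
for n,k,a,b,z in L:
    o=[]
    for c,p in((T,a),(S,b)):
        q,g=blob(c,k,p,30)
        W=np.array([cast(c,x,z)[:2] for x in q[:,0].astype(float)],np.float32)
        (_,wh,an)=cv2.minAreaRect(W); o.append((np.round(g).astype(int).tolist(),np.round(cast(c,g,z)[:2],4).tolist(),np.round(np.array(wh)*1000).tolist(),round(float(an),1)))
        cv2.drawContours(c["frame"],[q],-1,(255,0,255),1)
    print(n,*o)
cv2.imwrite("pics/m.png",np.vstack([cv2.resize(T["frame"][130:330,110:540],(800,372)),cv2.resize(S["frame"][130:450,170:500],None,fx=.7,fy=.7) if 0 else np.zeros((1,800,3),np.uint8)])[:,:,::-1])
cv2.imwrite("pics/ms.png",cv2.resize(S["frame"][120:450,150:500],None,fx=1.7,fy=1.7)[:,:,::-1])
t=cast(T,(320,208),.035);print("tumbler",t,cast(S,(286,252),.035))
E
python3 m.py
```

```text
Traceback (most recent call last):
  File "m.py", line 9, in <module>
    q,g=blob(c,k,p,30)
        ~~~~^^^^^^^^^^
  File "h.py", line 13, in blob
    k=max((q for q in cs if cv2.contourArea(q)>60),key=lambda q:cv2.contourArea(q)-20*np.hypot(*(cv2.minEnclosingCircle(q)[0]-np.array(px))))
ValueError: max() iterable argument is empty
```

```bash
python3 - <<'E'
from h import *
for n,row,a,b in(("top0.npz",250,236,280),("top0.npz",274,178,216),("scene0.npz",277,345,392)):
    c=load(n);h=cv2.cvtColor(c["frame"],cv2.COLOR_RGB2HSV);print(h[row,a:b:2,1:].tolist())
c=load("top0.npz");h=cv2.cvtColor(c["frame"],cv2.COLOR_RGB2HSV);print(h[201,130:190:3].tolist())
E
```

```text
[[25, 132], [27, 132], [29, 131], [32, 170], [36, 143], [37, 90], [42, 153], [34, 189], [35, 192], [36, 191], [35, 192], [33, 192], [35, 191], [34, 190], [36, 191], [36, 191], [35, 182], [36, 162], [35, 96], [33, 99], [27, 130], [25, 133]]
[[29, 125], [28, 127], [32, 134], [37, 166], [45, 113], [53, 86], [48, 102], [34, 173], [34, 189], [32, 190], [32, 189], [31, 189], [35, 189], [32, 190], [31, 190], [32, 183], [44, 109], [37, 83], [31, 82]]
[[32, 111], [29, 106], [35, 58], [32, 55], [48, 69], [48, 74], [50, 174], [50, 168], [50, 180], [51, 180], [50, 180], [50, 180], [50, 180], [51, 180], [50, 179], [50, 103], [50, 86], [52, 69], [49, 67], [51, 136], [46, 149], [33, 108], [32, 110], [30, 109]]
[[15, 27, 130], [18, 32, 158], [21, 27, 188], [19, 29, 187], [17, 56, 64], [20, 30, 51], [23, 38, 54], [8, 38, 53], [18, 27, 48], [17, 37, 48], [9, 46, 56], [15, 38, 53], [0, 32, 55], [24, 51, 50], [22, 40, 71], [21, 28, 189], [20, 28, 190], [22, 28, 176], [18, 35, 88], [20, 29, 131]]
```

```bash
sed -i 's/"white":[^,]*,"black":(V<50)/"white":((S<60)\&(V>145))|(S>41),"black":(V<75)/' h.py; python3 m.py
```

```text
square ([257, 250], [0.4498, 0.1349], [68.0, 60.0], 64.7) ([368, 277], [0.444, 0.1337], [88.0, 69.0], 65.7)
ramekin ([198, 275], [0.3715, 0.265], [60.0, 67.0], 7.7) ([439, 303], [0.3647, 0.2612], [88.0, 62.0], 38.4)
copper ([375, 267], [0.4466, -0.1485], [63.0, 65.0], 51.8) ([298, 191], [0.436, -0.1543], [94.0, 63.0], 57.9)
pot ([313, 248], [0.4715, 0.0029], [54.0, 55.0], 7.7) ([324, 239], [0.4647, 0.0007], [85.0, 57.0], 57.5)
lid ([415, 307], [0.3656, -0.2516], [58.0, 59.0], 7.7) ([302, 159], [0.365, -0.2492], [65.0, 59.0], 57.9)
Pgreen ([258, 176], [0.6391, 0.1656], [77.0, 77.0], 83.1) ([296, 336], [0.6367, 0.1663], [80.0, 81.0], 83.2)
Porange ([484, 251], [0.5239, -0.4077], [75.0, 73.0], 89.0) ([216, 148], [0.5212, -0.4085], [77.0, 77.0], 88.9)
Pwhite ([157, 200], [0.5441, 0.4035], [74.0, 73.0], 89.8) ([413, 410], [0.5419, 0.4047], [78.0, 79.0], 89.9)
Pgrey ([392, 203], [0.616, -0.1742], [79.0, 80.0], 3.2) ([226, 221], [0.6127, -0.1742], [83.0, 85.0], 3.5)
tumbler [ 5.68915964e-01 -3.26830710e-04  3.50000000e-02] [ 0.55808681 -0.00198815  0.035     ]
```

View pics/m.png

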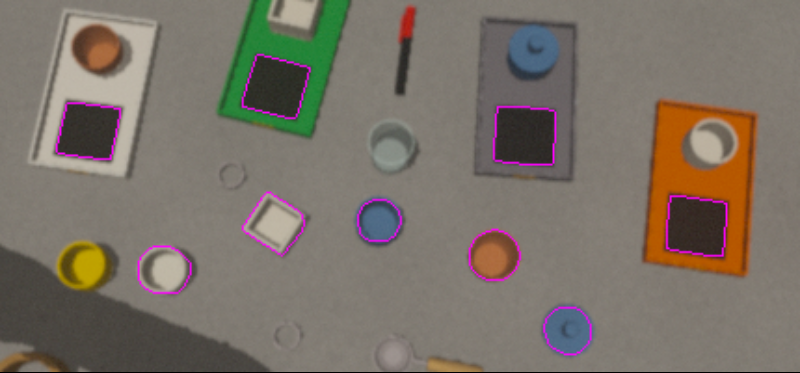

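View pics/ms.png

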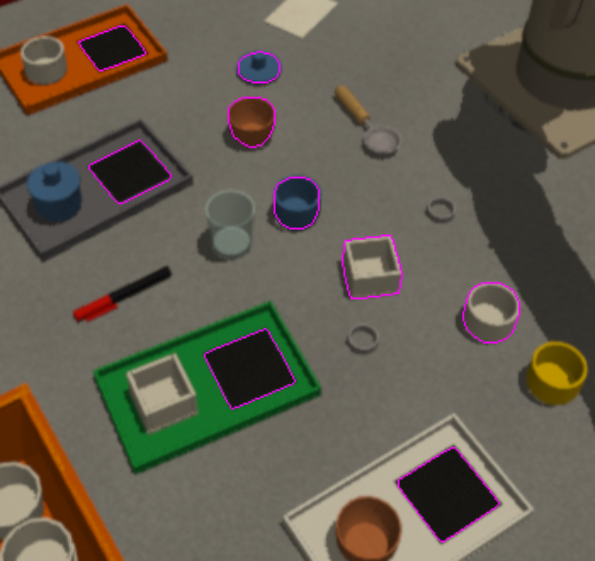

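The outlines in both crops sit on the intended pieces: pot (313,248), lid (415,307), copper (375,267), white ramekin (198,275), square (257,250), and all four pads. I'm taking the pot first.

```bash
R='{"slide":[0.239,-0.578,-0.092],"yaw":0.2}'; python3 -m inch '[{"slide":[0.239,-0.578,-0.092],"yaw":0.2},{"slide":[0.239,-0.578,-0.092],"yaw":0.2},{"slide":[0.239,-0.578,-0.092],"yaw":0.2},{"slide":[0.239,-0.578,-0.092],"yaw":0.2},{"slide":[0.239,-0.578,-0.092],"yaw":0.2},{"slide":[0.239,-0.578,-0.092],"yaw":0.2},{"slide":[0.239,-0.578,-0.092],"yaw":0.2},{"slide":[0.239,-0.578,-0.092],"yaw":0.2},{"slide":[0.239,-0.578,-0.092],"yaw":0.2},{"slide":[0.239,-0.578,-0.092],"yaw":0.2},{"slide":[0.239,-0.578,-0.092],"yaw":0.2},{"slide":[0.239,-0.578,-0.092],"yaw":0.2},{"slide":[0.239,-0.578,-0.092],"yaw":0.2},{"slide":[0.239,-0.578,-0.092],"yaw":0.2},{"slide":[0.239,-0.578,-0.092],"yaw":0.2},{"slide":[0.239,-0.578,-0.092],"yaw":0.2},{"slide":[0.239,-0.578,-0.092],"yaw":0.2},{"slide":[0.239,-0.578,-0.092],"yaw":0.2}]' 0 40
python3 - <<'E'
from workcell import *
import cv2,numpy as np
c=camera("scene"); np.savez("s1.npz",**c); cv2.imwrite("pics/s1.png",cv2.resize(c["frame"][100:340,180:500],(800,600))[:,:,::-1])
o=get_obs();print(o["position"],o["ee_rot"])
E
```

```text
clock: 1.6
position: [0.4686, 0.0034, 0.15]
ee_rot: [0.089, 0.996, -0.0, -0.0]
ft_force: [0.3, 0.2, 0.3]
grip_width: 0.998
grasp_force: 0.0
[0.46858525 0.00427216 0.15018663] [ 8.78090691e-02  9.96137256e-01  1.45411480e-04 -3.35580641e-04]
```

View pics/s1.png

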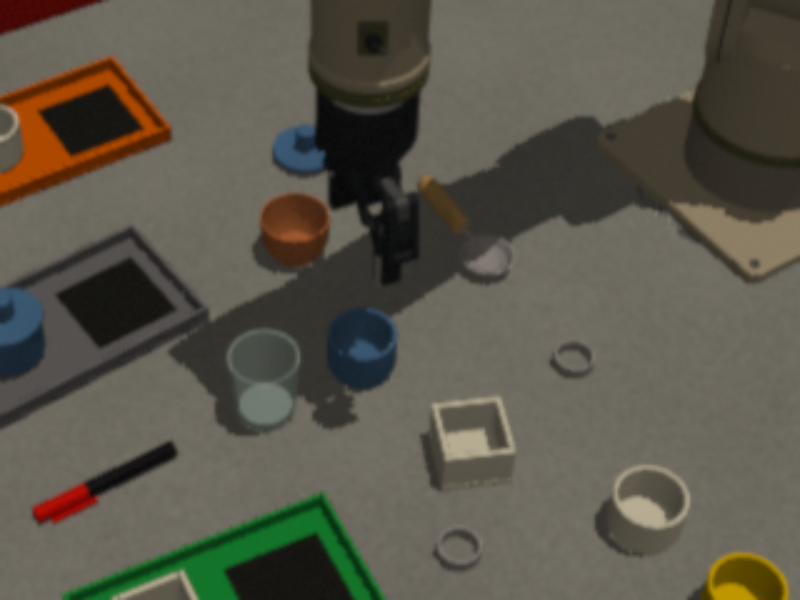

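The gripper hangs above the blue pot (crop pixel ~(362,345)), and the tumbler (265,380) is clear of the fingers. I'm descending now.

```bash
python3 -m inch '[{"slide":[0,0,-0.04],"yaw":0},{"slide":[0,0,-0.08],"yaw":0},{"slide":[0,0,-0.1],"yaw":0},{"slide":[0,0,-0.115],"yaw":0},{"slide":[0,0,-0.125],"yaw":0},{"slide":[0,0,-0.132],"yaw":0},{"slide":[0,0,-0.132],"yaw":0}]' 0 40
python3 -m inch '[{"slide":[0,0,0],"yaw":0},{"slide":[0,0,0],"yaw":0},{"slide":[0,0,0],"yaw":0},{"slide":[0,0,0],"yaw":0},{"slide":[0,0,0],"yaw":0},{"slide":[0,0,0],"yaw":0},{"slide":[0,0,0],"yaw":0},{"slide":[0,0,0],"yaw":0}]' 255 40
```

```text
clock: 2.23
position: [0.4684, 0.0041, 0.0177]
ee_rot: [0.088, 0.996, 0.0, -0.001]
ft_force: [-1.0, 0.1, -0.6]
grip_width: 0.997
grasp_force: 0.0
clock: 2.9
position: [0.4698, 0.0036, 0.0197]
ee_rot: [0.088, 0.996, 0.001, 0.001]
ft_force: [-2.9, -0.1, 6.8]
grip_width: 0.706
grasp_force: 41.7
```

```bash
python3 -m inch '[{"slide":[0,0,0.02],"yaw":0},{"slide":[0,0,0.06],"yaw":0},{"slide":[0,0,0.1],"yaw":0},{"slide":[0.01,-0.015,0.12],"yaw":0},{"slide":[0.035,-0.045,0.12],"yaw":0},{"slide":[0.06,-0.075,0.12],"yaw":0},{"slide":[0.085,-0.105,0.12],"yaw":0},{"slide":[0.11,-0.135,0.12],"yaw":0},{"slide":[0.135,-0.165,0.12],"yaw":0},{"slide":[0.145,-0.177,0.12],"yaw":0},{"slide":[0.145,-0.177,0.09],"yaw":0},{"slide":[0.145,-0.177,0.06],"yaw":0},{"slide":[0.145,-0.177,0.04],"yaw":0},{"slide":[0.145,-0.177,0.03],"yaw":0},{"slide":[0.145,-0.177,0.03],"yaw":0}]'
python3 - <<'E'
from workcell import *
import cv2,numpy as np
c=camera("scene"); np.savez("s2.npz",**c); cv2.imwrite("pics/s2.png",cv2.resize(c["frame"][130:330,130:397],(800,600))[:,:,::-1])
E
```

```text
clock: 4.15
position: [0.6128, -0.1733, 0.0466]
ee_rot: [0.088, 0.996, 0.0, -0.002]
ft_force: [-0.9, 0.4, -1.8]
grip_width: 0.703
grasp_force: 44.1
```

View pics/s2.png

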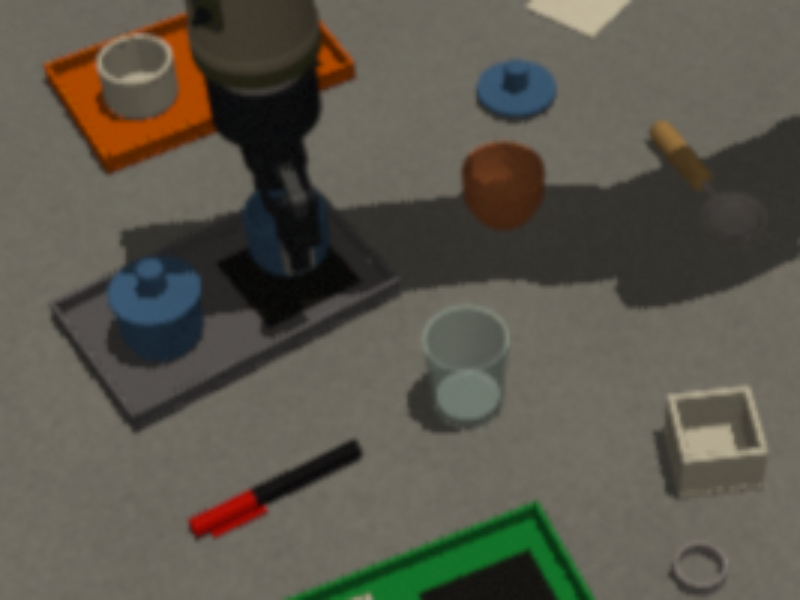

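The pot is held upright at crop (288,230) and overhangs the pad (290,275), since it is still about 25 mm up. I'm lowering and releasing.

```bash
python3 -m inch '[{"slide":[0,0,-0.01],"yaw":0},{"slide":[0,0,-0.018],"yaw":0},{"slide":[0,0,-0.022],"yaw":0},{"slide":[0,0,-0.025],"yaw":0},{"slide":[0,0,-0.026],"yaw":0},{"slide":[0,0,-0.026],"yaw":0},{"slide":[0,0,-0.026],"yaw":0}]'
python3 -m inch '[{"slide":[0,0,0],"yaw":0},{"slide":[0,0,0],"yaw":0},{"slide":[0,0,0],"yaw":0},{"slide":[0,0,0],"yaw":0},{"slide":[0,0,0],"yaw":0}]' 25
```

```text
clock: 4.78
position: [0.6139, -0.1737, 0.0238]
ee_rot: [0.088, 0.996, 0.001, -0.0]
ft_force: [-7.4, 2.0, 13.2]
grip_width: 0.697
grasp_force: 45.3
clock: 5.2
position: [0.614, -0.1738, 0.0223]
ee_rot: [0.088, 0.996, 0.0, 0.0]
ft_force: [0.2, 0.5, 0.3]
grip_width: 0.904
grasp_force: 0.0
```

```bash
python3 -m inch '[{"slide":[0,0,0.03],"yaw":0},{"slide":[0,0,0.07],"yaw":0},{"slide":[0,0,0.11],"yaw":0},{"slide":[-0.03,-0.01,0.12],"yaw":-0.1},{"slide":[-0.07,-0.02,0.12],"yaw":-0.2},{"slide":[-0.105,-0.032,0.12],"yaw":-0.3},{"slide":[-0.14,-0.043,0.12],"yaw":-0.35},{"slide":[-0.175,-0.053,0.12],"yaw":-0.35},{"slide":[-0.21,-0.064,0.12],"yaw":-0.35},{"slide":[-0.24,-0.073,0.1],"yaw":-0.35},{"slide":[-0.249,-0.076,0.07],"yaw":-0.35},{"slide":[-0.249,-0.076,0.05],"yaw":-0.35},{"slide":[-0.249,-0.076,0.05],"yaw":-0.35},{"slide":[-0.249,-0.076,0.05],"yaw":-0.35}]' 130 30
python3 - <<'E'
from workcell import *
import cv2,numpy as np
from h import *
c=camera("scene"); np.savez("s3.npz",**c); cv2.imwrite("pics/s3.png",cv2.resize(c["frame"][100:300,170:437],(800,600))[:,:,::-1])
t=camera("top");np.savez("t3.npz",**t)
q,g=blob(t,"blue",(392,203),40);print(g,cast(t,g,.026))
for z in(.004,.048):print(z,[cast(t,p,z)[:2].round(4).tolist() for p in (q[:,0,:].min(0).astype(float),q[:,0,:].max(0).astype(float))])
E
```

```text
clock: 6.37
position: [0.3646, -0.2499, 0.0723]
ee_rot: [0.261, 0.965, -0.0, -0.001]
ft_force: [0.6, 0.7, 0.0]
grip_width: 0.491
grasp_force: 0.0
[393.93525436 199.33155461] [ 0.61762529 -0.17580091  0.026     ]
0.004 [[0.6505, -0.1466], [0.5991, -0.2114]]
0.048 [[0.6346, -0.1415], [0.5852, -0.2037]]
```

View pics/s3.png

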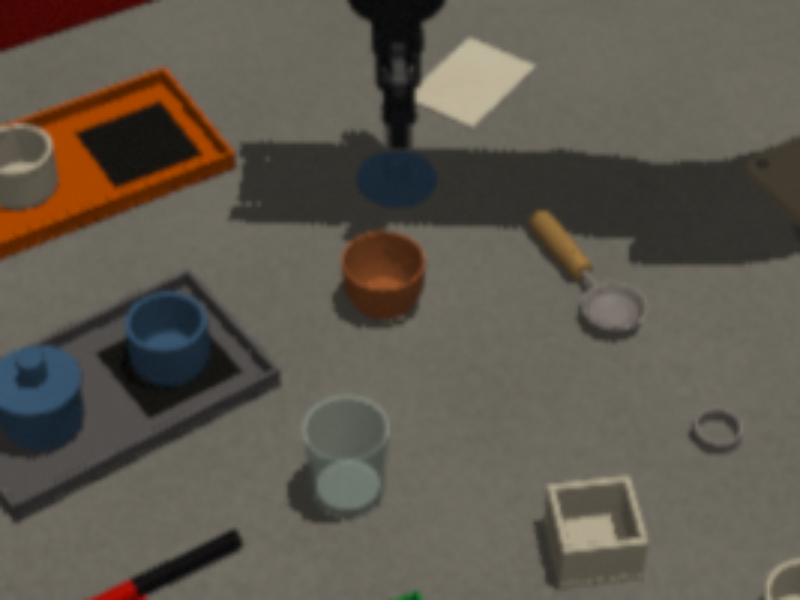

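The pot stands centred on the pad at crop (168,340). The fingers are right over the lid's knob at (397,150). I'm descending onto the knob.

```bash
python3 -m inch '[{"slide":[0,0,-0.015],"yaw":0},{"slide":[0,0,-0.03],"yaw":0},{"slide":[0,0,-0.04],"yaw":0},{"slide":[0,0,-0.046],"yaw":0},{"slide":[0,0,-0.046],"yaw":0}]'
python3 -m inch '[{"slide":[0,0,0],"yaw":0},{"slide":[0,0,0],"yaw":0},{"slide":[0,0,0],"yaw":0},{"slide":[0,0,0],"yaw":0},{"slide":[0,0,0],"yaw":0},{"slide":[0,0,0],"yaw":0},{"slide":[0,0,0],"yaw":0}]' 255 30
```

```text
clock: 6.88
position: [0.3649, -0.2497, 0.026]
ee_rot: [0.26, 0.966, -0.0, -0.001]
ft_force: [-0.9, -0.3, 0.1]
grip_width: 0.49
grasp_force: 0.0
clock: 7.47
position: [0.3655, -0.2502, 0.0271]
ee_rot: [0.26, 0.965, 0.0, 0.001]
ft_force: [-1.8, 1.1, 5.6]
grip_width: 0.224
grasp_force: 29.3
```

```bash
python3 -m inch '[{"slide":[0,0,0.02],"yaw":0},{"slide":[0,0,0.06],"yaw":0},{"slide":[0,0,0.1],"yaw":0},{"slide":[0.03,0.01,0.12],"yaw":0.1},{"slide":[0.065,0.02,0.12],"yaw":0.2},{"slide":[0.1,0.03,0.12],"yaw":0.3},{"slide":[0.135,0.041,0.12],"yaw":0.35},{"slide":[0.17,0.052,0.12],"yaw":0.35},{"slide":[0.205,0.062,0.12],"yaw":0.35},{"slide":[0.235,0.071,0.12],"yaw":0.35},{"slide":[0.25,0.0755,0.1],"yaw":0.35},{"slide":[0.25,0.0755,0.08],"yaw":0.35},{"slide":[0.25,0.0755,0.065],"yaw":0.35},{"slide":[0.25,0.0755,0.065],"yaw":0.35},{"slide":[0.25,0.0755,0.065],"yaw":0.35}]'
python3 - <<'E'
from workcell import *
import cv2,numpy as np
from h import *
c=camera("scene"); np.savez("s4.npz",**c); cv2.imwrite("pics/s4.png",cv2.resize(c["frame"][160:280,140:300],(800,600))[:,:,::-1])
t=camera("top");np.savez("t4.npz",**t)
E
```

```text
clock: 8.72
position: [0.6145, -0.1743, 0.0912]
ee_rot: [0.088, 0.996, -0.0, -0.001]
ft_force: [0.8, 0.1, -0.2]
grip_width: 0.216
grasp_force: 29.6
```

View pics/s4.png

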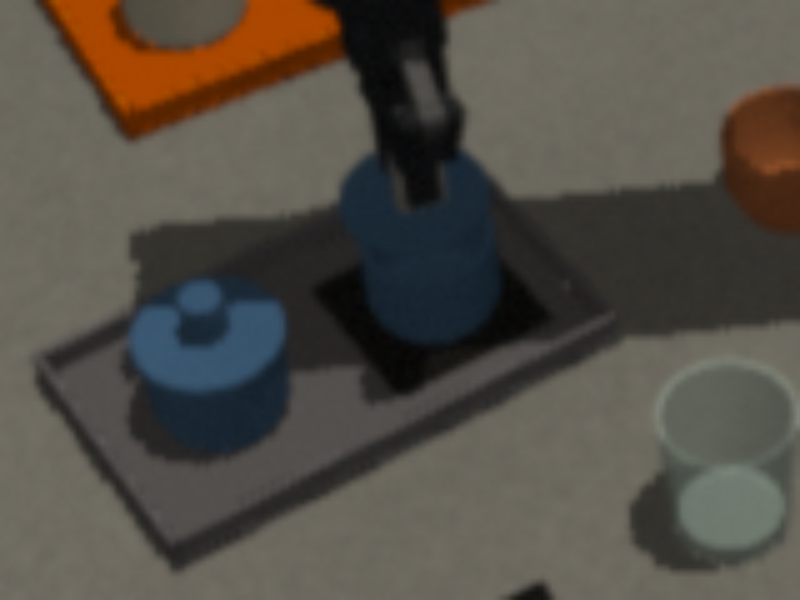

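The lid (crop x 340–492) hangs level over the pot (x 365–500). I'm checking the expected lean and calculating the offset.

```bash
python3 - <<'E'
from h import *
c=load("s4.npz");E=c["extrinsics"]
def pr(p):
    q=E[:3,:3]@np.array(p)+E[:3,3];return np.array([c["fx"]*q[0]/q[2]+c["cx"],c["fy"]*q[1]/q[2]+c["cy"]]).round(1)
for z in(.015,.026,.048,.073):print(z,pr((.615,-.1745,z)))
print(pr((.625,-.1745,.073)),pr((.615,-.1645,.073)))
a=load("t3.npz")
f=lambda c,r:cv2.cvtColor(c["frame"],cv2.COLOR_RGB2HSV)[r[0]:r[1],r[2]:r[3]]
h=f(c,(190,245,200,250)).astype(int);m=(h[...,0]>95)&(h[...,0]<125)&(h[...,1]>70)
for i in range(0,55,3):
    x=np.where(m[i])[0]
    if len(x):print(190+i,200+x.min(),200+x.max(),end="; ")
E
```

```text
0.015 [224.5 217.6]
0.026 [224.  214.2]
0.048 [223.  207.4]
0.073 [221.8 199.4]
[217.6 201.2] [223.9 202.2]
190 230 230; 193 212 235; 196 209 237; 199 208 237; 202 208 237; 205 209 238; 208 212 238; 211 212 239; 214 212 239; 217 213 240; 220 213 239; 223 215 237; 226 217 234; 229 227 227;
```

```bash
python3 -m inch '[{"slide":[-0.0015,0.001,-0.007],"yaw":0},{"slide":[-0.0015,0.001,-0.013],"yaw":0},{"slide":[-0.0015,0.001,-0.017],"yaw":0},{"slide":[-0.0015,0.001,-0.02],"yaw":0},{"slide":[-0.0015,0.001,-0.022],"yaw":0},{"slide":[-0.0015,0.001,-0.0225],"yaw":0},{"slide":[-0.0015,0.001,-0.0225],"yaw":0}]'
python3 -m inch '[{"slide":[0,0,0],"yaw":0},{"slide":[0,0,0],"yaw":0},{"slide":[0,0,0],"yaw":0},{"slide":[0,0,0],"yaw":0},{"slide":[0,0,0],"yaw":0}]' 130
```

```text
clock: 9.4
position: [0.6139, -0.1734, 0.0703]
ee_rot: [0.088, 0.996, 0.0, 0.0]
ft_force: [-5.9, 2.9, 14.7]
grip_width: 0.219
grasp_force: 30.9
clock: 9.82
position: [0.6134, -0.1733, 0.0686]
ee_rot: [0.088, 0.996, 0.0, -0.0]
ft_force: [0.7, 0.4, 0.4]
grip_width: 0.494
grasp_force: 0.0
```

```bash
python3 -m inch '[{"slide":[0,0,0.03],"yaw":0},{"slide":[0,0,0.06],"yaw":0},{"slide":[-0.02,0.003,0.08],"yaw":0},{"slide":[-0.06,0.008,0.08],"yaw":0},{"slide":[-0.1,0.014,0.08],"yaw":0},{"slide":[-0.135,0.019,0.07],"yaw":0},{"slide":[-0.16,0.022,0.05],"yaw":0},{"slide":[-0.17,0.0235,0.03],"yaw":0},{"slide":[-0.17,0.0235,0.02],"yaw":0},{"slide":[-0.17,0.0235,0.02],"yaw":0}]' 0 40
python3 - <<'E'
from workcell import *
import cv2,numpy as np
from h import *
c=camera("scene"); np.savez("s5.npz",**c); cv2.imwrite("pics/s5.png",cv2.resize(c["frame"][140:300,150:363],(800,600))[:,:,::-1])
t=camera("top");np.savez("t5.npz",**t)
q,g=blob(t,"blue",(394,197),26);W=np.array([cast(t,x,.056)[:2] for x in q[:,0].astype(float)],np.float32);print(cast(t,g,.05),cv2.minEnclosingCircle(W))
E
```

```text
clock: 10.65
position: [0.4427, -0.1494, 0.0875]
ee_rot: [0.088, 0.996, 0.0, -0.001]
ft_force: [0.5, 0.3, -0.7]
grip_width: 1.0
grasp_force: 0.0
[ 0.62184485 -0.15567779  0.05      ] ((0.616895318031311, -0.16002824902534485), 0.02862168289721012)
```

View pics/s5.png

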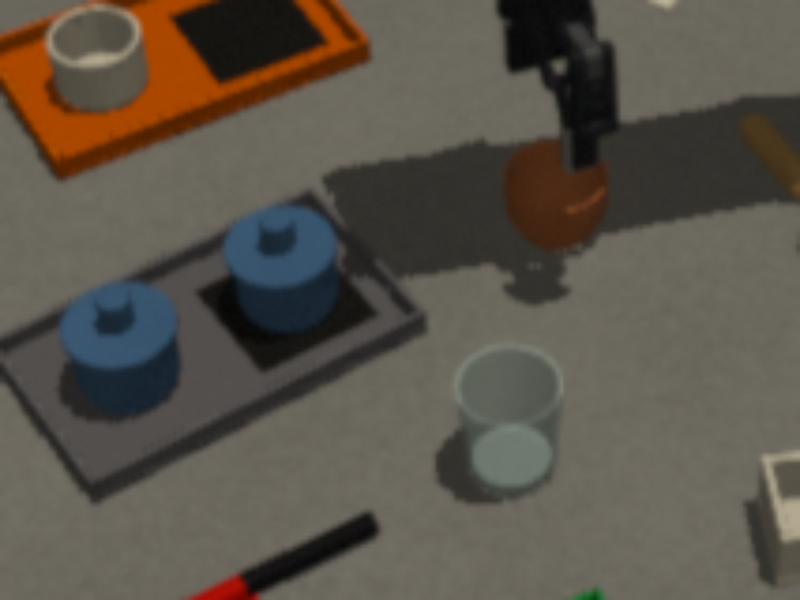

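The lid (crop 280,250) is seated on the pot and looks the same as the sample (119,330). The gripper is over the copper cup, so I'm going down for it.

```bash
python3 -m inch '[{"slide":[0,0,-0.03],"yaw":0},{"slide":[0,0,-0.05],"yaw":0},{"slide":[0,0,-0.062],"yaw":0},{"slide":[0,0,-0.068],"yaw":0},{"slide":[0,0,-0.068],"yaw":0}]' 0 40
python3 -m inch '[{"slide":[0,0,0],"yaw":0},{"slide":[0,0,0],"yaw":0},{"slide":[0,0,0],"yaw":0},{"slide":[0,0,0],"yaw":0},{"slide":[0,0,0],"yaw":0},{"slide":[0,0,0],"yaw":0},{"slide":[0,0,0],"yaw":0}]' 255 30
```

```text
clock: 11.17
position: [0.444, -0.1502, 0.0205]
ee_rot: [0.088, 0.996, -0.001, -0.0]
ft_force: [0.2, 0.5, -0.2]
grip_width: 1.004
grasp_force: 0.0
clock: 11.75
position: [0.4447, -0.15, 0.0224]
ee_rot: [0.088, 0.996, 0.0, 0.001]
ft_force: [-1.5, 1.1, 6.1]
grip_width: 0.746
grasp_force: 31.0
```

```bash
python3 -m inch '[{"slide":[0,0,0.02],"yaw":0},{"slide":[0,0,0.06],"yaw":0},{"slide":[0,0.01,0.1],"yaw":0},{"slide":[0.006,0.035,0.12],"yaw":0},{"slide":[0.013,0.07,0.12],"yaw":0},{"slide":[0.02,0.11,0.12],"yaw":0},{"slide":[0.027,0.15,0.12],"yaw":0},{"slide":[0.034,0.19,0.12],"yaw":0},{"slide":[0.041,0.23,0.12],"yaw":0},{"slide":[0.048,0.27,0.12],"yaw":0},{"slide":[0.055,0.31,0.12],"yaw":0},{"slide":[0.062,0.35,0.12],"yaw":0},{"slide":[0.07,0.39,0.12],"yaw":0},{"slide":[0.077,0.43,0.12],"yaw":0},{"slide":[0.084,0.47,0.12],"yaw":0},{"slide":[0.091,0.51,0.12],"yaw":0},{"slide":[0.097,0.54,0.12],"yaw":0},{"slide":[0.0995,0.554,0.1],"yaw":0},{"slide":[0.0995,0.554,0.06],"yaw":0},{"slide":[0.0995,0.554,0.04],"yaw":0}]'
python3 -m inch '[{"slide":[0,0,-0.015],"yaw":0},{"slide":[0,0,-0.024],"yaw":0},{"slide":[0,0,-0.03],"yaw":0},{"slide":[0,0,-0.034],"yaw":0},{"slide":[0,0,-0.036],"yaw":0},{"slide":[0,0,-0.0365],"yaw":0},{"slide":[0,0,-0.0365],"yaw":0}]'
python3 -m inch '[{"slide":[0,0,0],"yaw":0},{"slide":[0,0,0],"yaw":0},{"slide":[0,0,0],"yaw":0},{"slide":[0,0,0],"yaw":0},{"slide":[0,0,0],"yaw":0}]' 20
```

```text
clock: 13.42
position: [0.5417, 0.4052, 0.0582]
ee_rot: [0.087, 0.996, -0.001, -0.001]
ft_force: [-0.9, -1.4, -2.2]
grip_width: 0.743
grasp_force: 33.6
clock: 14.0
position: [0.5435, 0.4046, 0.0265]
ee_rot: [0.088, 0.996, 0.001, 0.0]
ft_force: [-3.6, -2.6, 6.1]
grip_width: 0.74
grasp_force: 34.0
clock: 14.42
position: [0.543, 0.4043, 0.0245]
ee_rot: [0.088, 0.996, 0.0, 0.0]
ft_force: [0.7, -0.0, 0.5]
grip_width: 0.921
grasp_force: 0.0
```

```bash
python3 -m inch '[{"slide":[0,0,0.03],"yaw":0},{"slide":[0,0,0.07],"yaw":0},{"slide":[-0.01,-0.01,0.1],"yaw":-0.1},{"slide":[-0.03,-0.025,0.1],"yaw":-0.2},{"slide":[-0.06,-0.05,0.1],"yaw":-0.3},{"slide":[-0.09,-0.075,0.1],"yaw":-0.4},{"slide":[-0.12,-0.1,0.1],"yaw":-0.5},{"slide":[-0.15,-0.12,0.1],"yaw":-0.6},{"slide":[-0.174,-0.14,0.09],"yaw":-0.7},{"slide":[-0.174,-0.14,0.08],"yaw":-0.8},{"slide":[-0.174,-0.14,0.08],"yaw":-0.9},{"slide":[-0.174,-0.14,0.08],"yaw":-1.0},{"slide":[-0.174,-0.14,0.08],"yaw":-1.1},{"slide":[-0.174,-0.14,0.08],"yaw":-1.2},{"slide":[-0.174,-0.14,0.08],"yaw":-1.2},{"slide":[-0.174,-0.14,0.08],"yaw":-1.2}]' 0 40
python3 - <<'E'
from workcell import *
import cv2,numpy as np
from h import *
c=camera("scene"); np.savez("s6.npz",**c); cv2.imwrite("pics/s6.png",cv2.resize(c["frame"][240:480,300:620],(800,600))[:,:,::-1])
E
```

```text
clock: 15.75
position: [0.369, 0.2642, 0.1044]
ee_rot: [0.634, 0.773, 0.0, -0.0]
ft_force: [0.9, -0.3, -0.3]
grip_width: 0.996
grasp_force: 0.0
```

View pics/s6.png

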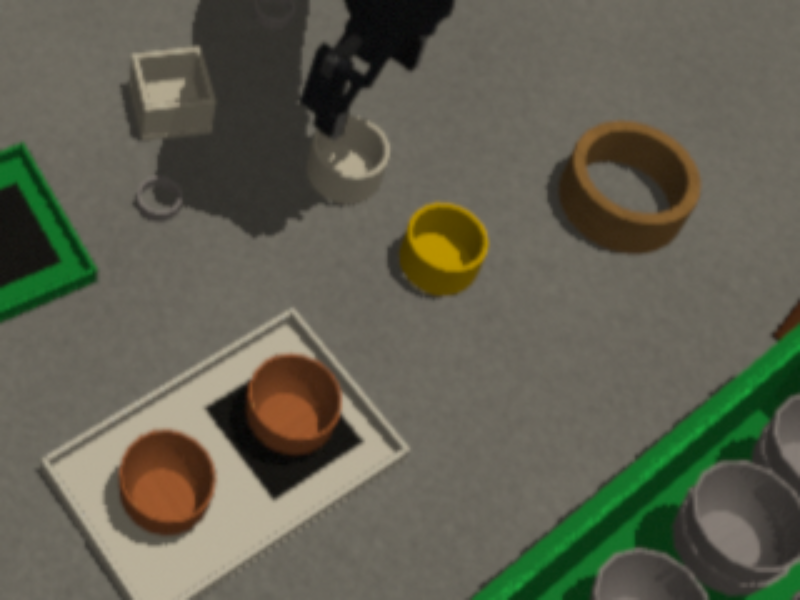

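The copper cup stands on its pad at crop (293,410). The gripper is above the white ramekin (348,160), and the yellow twin (443,250) is clear. I'm grasping the ramekin.

```bash
python3 -m inch '[{"slide":[0,0,-0.03],"yaw":0},{"slide":[0,0,-0.06],"yaw":0},{"slide":[0,0,-0.075],"yaw":0},{"slide":[0,0,-0.085],"yaw":0},{"slide":[0,0,-0.085],"yaw":0}]' 0 40
python3 -m inch '[{"slide":[0,0,0],"yaw":0},{"slide":[0,0,0],"yaw":0},{"slide":[0,0,0],"yaw":0},{"slide":[0,0,0],"yaw":0},{"slide":[0,0,0],"yaw":0},{"slide":[0,0,0],"yaw":0},{"slide":[0,0,0],"yaw":0}]' 255 40
```

```text
clock: 16.22
position: [0.3682, 0.2633, 0.0178]
ee_rot: [0.635, 0.773, -0.001, 0.0]
ft_force: [-0.1, 0.0, -0.1]
grip_width: 1.003
grasp_force: 0.0
clock: 16.8
position: [0.3696, 0.2648, 0.0208]
ee_rot: [0.635, 0.772, 0.001, -0.0]
ft_force: [-1.9, -1.0, 6.4]
grip_width: 0.686
grasp_force: 41.7
```

```bash
python3 -m inch '[{"slide":[0,0,0.02],"yaw":0},{"slide":[0,0,0.06],"yaw":0},{"slide":[0.002,-0.01,0.1],"yaw":0},{"slide":[0.008,-0.035,0.12],"yaw":0},{"slide":[0.016,-0.07,0.12],"yaw":0},{"slide":[0.025,-0.11,0.12],"yaw":0},{"slide":[0.034,-0.15,0.12],"yaw":0},{"slide":[0.043,-0.19,0.12],"yaw":0},{"slide":[0.052,-0.23,0.12],"yaw":0},{"slide":[0.062,-0.27,0.12],"yaw":0},{"slide":[0.071,-0.31,0.12],"yaw":0},{"slide":[0.08,-0.35,0.12],"yaw":0},{"slide":[0.089,-0.39,0.12],"yaw":0},{"slide":[0.098,-0.43,0.12],"yaw":0},{"slide":[0.107,-0.47,0.12],"yaw":0},{"slide":[0.116,-0.51,0.12],"yaw":0},{"slide":[0.126,-0.55,0.12],"yaw":0},{"slide":[0.135,-0.59,0.12],"yaw":0},{"slide":[0.144,-0.63,0.12],"yaw":0},{"slide":[0.15,-0.66,0.12],"yaw":0}]'
python3 -m inch '[{"slide":[0.0035,-0.012,-0.01],"yaw":0},{"slide":[0.0035,-0.012,-0.04],"yaw":0},{"slide":[0.0035,-0.012,-0.07],"yaw":0},{"slide":[0.0035,-0.012,-0.09],"yaw":0},{"slide":[0.0035,-0.012,-0.1],"yaw":0},{"slide":[0.0035,-0.012,-0.107],"yaw":0},{"slide":[0.0035,-0.012,-0.112],"yaw":0},{"slide":[0.0035,-0.012,-0.115],"yaw":0},{"slide":[0.0035,-0.012,-0.116],"yaw":0},{"slide":[0.0035,-0.012,-0.1165],"yaw":0},{"slide":[0.0035,-0.012,-0.1165],"yaw":0}]'
python3 -m inch '[{"slide":[0,0,0],"yaw":0},{"slide":[0,0,0],"yaw":0},{"slide":[0,0,0],"yaw":0},{"slide":[0,0,0],"yaw":0},{"slide":[0,0,0],"yaw":0}]' 25
```

```text
clock: 18.47
position: [0.519, -0.399, 0.1398]
ee_rot: [0.635, 0.772, -0.0, 0.0]
ft_force: [0.4, 0.4, -0.5]
grip_width: 0.682
grasp_force: 43.9
clock: 19.38
position: [0.5231, -0.4081, 0.025]
ee_rot: [0.635, 0.772, 0.0, 0.001]
ft_force: [-2.7, 2.7, 6.4]
grip_width: 0.683
grasp_force: 44.6
clock: 19.8
position: [0.5226, -0.4079, 0.023]
ee_rot: [0.635, 0.772, 0.0, 0.0]
ft_force: [0.2, -0.5, 0.4]
grip_width: 0.905
grasp_force: 0.0
```

```bash
python3 -m inch '[{"slide":[0,0,0.03],"yaw":0},{"slide":[0,0,0.07],"yaw":0},{"slide":[0,0.01,0.11],"yaw":0},{"slide":[-0.006,0.04,0.12],"yaw":-0.06},{"slide":[-0.011,0.08,0.12],"yaw":-0.12},{"slide":[-0.017,0.12,0.12],"yaw":-0.18},{"slide":[-0.022,0.16,0.12],"yaw":-0.24},{"slide":[-0.028,0.2,0.12],"yaw":-0.3},{"slide":[-0.033,0.24,0.12],"yaw":-0.36},{"slide":[-0.039,0.28,0.12],"yaw":-0.42},{"slide":[-0.045,0.32,0.12],"yaw":-0.48},{"slide":[-0.05,0.36,0.12],"yaw":-0.54},{"slide":[-0.056,0.4,0.12],"yaw":-0.6},{"slide":[-0.061,0.44,0.12],"yaw":-0.63},{"slide":[-0.067,0.48,0.12],"yaw":-0.63},{"slide":[-0.072,0.52,0.12],"yaw":-0.63},{"slide":[-0.0755,0.542,0.1],"yaw":-0.63},{"slide":[-0.0755,0.542,0.07],"yaw":-0.63},{"slide":[-0.0755,0.542,0.07],"yaw":-0.63},{"slide":[-0.0755,0.542,0.07],"yaw":-0.63}]' 0 40
python3 - <<'E'
from workcell import *
import cv2,numpy as np
from h import *
c=camera("scene"); np.savez("s7.npz",**c); cv2.imwrite("pics/s7.png",cv2.resize(c["frame"][120:360,130:450],(800,600))[:,:,::-1])
E
```

```text
clock: 21.47
position: [0.4464, 0.1327, 0.0924]
ee_rot: [0.844, 0.537, -0.002, 0.001]
ft_force: [-0.1, -1.1, 1.6]
grip_width: 0.998
grasp_force: 0.0
```

View pics/s7.png

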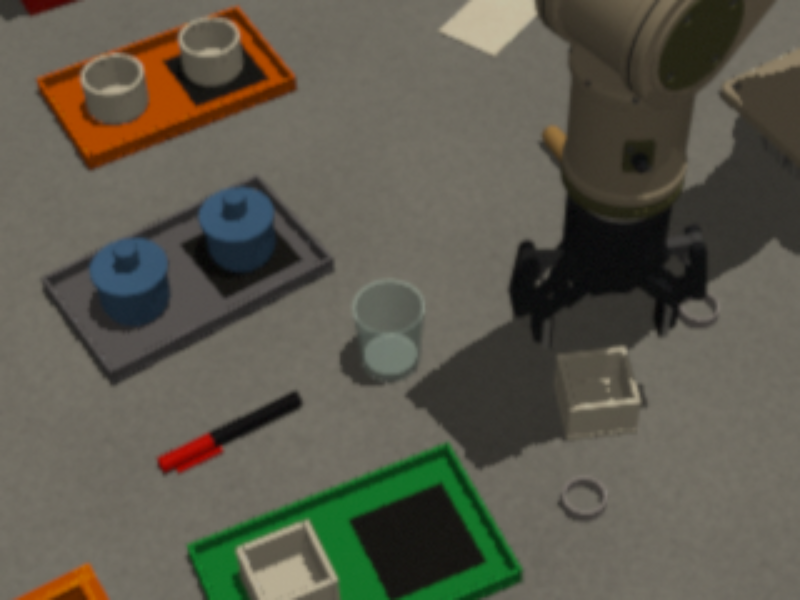

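The ramekin stands on the orange pad at crop (212,55), and the pot with its lid is in order. The fingers straddle the square dish (597,390), lined up with its sides.

```bash
python3 -m inch '[{"slide":[0,0,-0.03],"yaw":0},{"slide":[0,0,-0.055],"yaw":0},{"slide":[0,0,-0.067],"yaw":0},{"slide":[0,0,-0.0735],"yaw":0},{"slide":[0,0,-0.0735],"yaw":0}]' 0 40
python3 -m inch '[{"slide":[0,0,0],"yaw":0},{"slide":[0,0,0],"yaw":0},{"slide":[0,0,0],"yaw":0},{"slide":[0,0,0],"yaw":0},{"slide":[0,0,0],"yaw":0},{"slide":[0,0,0],"yaw":0},{"slide":[0,0,0],"yaw":0}]' 255 40
```

```text
clock: 21.93
position: [0.4476, 0.1335, 0.0202]
ee_rot: [0.844, 0.537, 0.001, -0.0]
ft_force: [0.2, -0.6, 0.1]
grip_width: 0.998
grasp_force: 0.0
clock: 22.52
position: [0.4479, 0.1346, 0.0209]
ee_rot: [0.843, 0.537, 0.001, -0.0]
ft_force: [-3.9, -1.5, 13.2]
grip_width: 0.676
grasp_force: 40.9
```

```bash
python3 -m inch '[{"slide":[0,0,0.02],"yaw":0},{"slide":[0,0,0.06],"yaw":0},{"slide":[0,0,0.1],"yaw":0},{"slide":[0.025,0.004,0.11],"yaw":0.06},{"slide":[0.055,0.009,0.11],"yaw":0.12},{"slide":[0.085,0.014,0.11],"yaw":0.18},{"slide":[0.115,0.019,0.11],"yaw":0.24},{"slide":[0.145,0.024,0.11],"yaw":0.3},{"slide":[0.175,0.029,0.11],"yaw":0.31},{"slide":[0.191,0.032,0.09],"yaw":0.31},{"slide":[0.191,0.032,0.06],"yaw":0.31},{"slide":[0.191,0.032,0.035],"yaw":0.31},{"slide":[0.191,0.032,0.022],"yaw":0.31},{"slide":[0.191,0.032,0.014],"yaw":0.31},{"slide":[0.191,0.032,0.009],"yaw":0.31},{"slide":[0.191,0.032,0.006],"yaw":0.31},{"slide":[0.191,0.032,0.004],"yaw":0.31},{"slide":[0.191,0.032,0.0035],"yaw":0.31},{"slide":[0.191,0.032,0.0035],"yaw":0.31}]'
python3 -m inch '[{"slide":[0,0,0],"yaw":0},{"slide":[0,0,0],"yaw":0},{"slide":[0,0,0],"yaw":0},{"slide":[0,0,0],"yaw":0},{"slide":[0,0,0],"yaw":0}]' 28
python3 -m inch '[{"slide":[0,0,0.03],"yaw":0},{"slide":[0,0,0.07],"yaw":0},{"slide":[0,0,0.11],"yaw":0},{"slide":[-0.04,0,0.14],"yaw":0},{"slide":[-0.08,0,0.16],"yaw":0},{"slide":[-0.12,0,0.17],"yaw":0},{"slide":[-0.16,0,0.17],"yaw":0},{"slide":[-0.2,0,0.17],"yaw":0},{"slide":[-0.2,0,0.17],"yaw":0},{"slide":[-0.2,0,0.17],"yaw":0}]'
cat > f.py <<'E'
from workcell import *
from h import *
c=camera("scene");t=camera("top");np.savez("s8.npz",**c);np.savez("t8.npz",**t)
cv2.imwrite("pics/f.png",c["frame"][:,:,::-1])
E
python3 f.py
```

```text
clock: 24.1
position: [0.6385, 0.1665, 0.025]
ee_rot: [0.75, 0.661, 0.001, -0.0]
ft_force: [-3.6, -0.7, 7.4]
grip_width: 0.67
grasp_force: 46.3
clock: 24.52
position: [0.6381, 0.1662, 0.023]
ee_rot: [0.75, 0.661, 0.0, 0.0]
ft_force: [-1.1, -0.5, 0.5]
grip_width: 0.891
grasp_force: 0.0
clock: 25.35
position: [0.4346, 0.1668, 0.1925]
ee_rot: [0.75, 0.662, 0.001, -0.004]
ft_force: [-0.2, -0.5, 0.1]
grip_width: 0.89
grasp_force: 0.0
```

View pics/f.png

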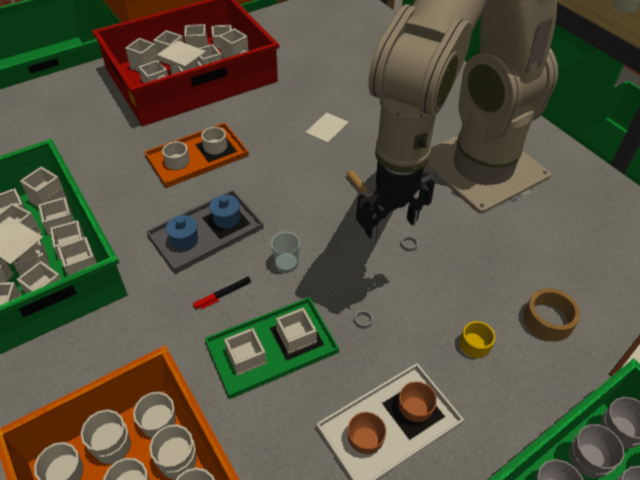

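The final view shows every piece on its pad: square (297,330), copper (417,402), lidded pot (225,211), ramekin (214,140). The tumbler (286,252) hasn't moved. One numeric check before I hand in: each dish should sit 104 mm from its sample.

```bash
python3 - <<'E'
from h import *
c=load("s8.npz")
for n,k,a,b,z in(("copper","copper",(417,402),(367,433),.026),("pot","blue",(225,211),(182,232),.04)):
    p,q=(cast(c,blob(c,k,x,22 if n=="pot" else 26)[1],z) for x in(a,b));d=q-p
    print(n,p[:2].round(4),q[:2].round(4),np.hypot(*d[:2]).round(4),np.degrees(np.arctan2(d[1],d[0])).round(1))
h=cv2.cvtColor(c["frame"],cv2.COLOR_RGB2HSV).astype(int);m=(h[...,0]>95)&(h[...,0]<125)&(h[...,1]>80)
for u0,v0 in((225,211),(182,232)):
    for v in(v0-4,v0-2,v0+6,v0+9):
        x=np.where(m[v,u0-21:u0+21])[0]+u0-21;print(v-v0,x.min()-u0,x.max()-u0,end="; ")
    print()
E
```

```text
copper [0.5328 0.4013] [0.6425 0.3998] 0.1097 -0.7
pot [ 0.6138 -0.1686] [ 0.7184 -0.1642] 0.1047 2.4
-4 -15 13; -2 -15 13; 6 -12 14; 9 -12 13; 
-4 -16 14; -2 -16 13; 6 -12 14; 9 -11 14;
```

```bash
python3 -c "
from workcell import *
print(hand_in())"
```

```text
the job is handed in; nothing more can be done
None
```

I packed all five pieces on their pads (the copper cup about 6 mm off by camera, limit 14 mm), seated the lid on the pot, left the tumbler untouched, and handed the job in at about 25 s; it returned no verdict.

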